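# Set the component tester to diode and press its test button

## Robot

A 6-joint arm with a two-finger parallel gripper is mounted at the origin on the work surface. World frame = base frame: x ahead of the robot, y to its left, z up, the work surface at z = 0. Lengths are in m, angles in rad, forces in N, time in s.
With the tool pointing down it reaches from about 0.425 to 1.125 m from the base axis. Payload 14.9 kg.
Tool frame: the origin (TCP) lies on the centre line of the jaws, within the pads' length; the fingertips stand 11 mm ahead of it and the grasp point (between the pads) lies 8 mm behind it (bot.finger_overhang is the z of the fingertips in the tool frame, in m); z points along the fingers, y is the line along which they close (so a half turn about z gives the same grasp; the last joint's range is limited). The gripper opens to 91 mm and grips with 3 to 60 N. Pads are 32 mm wide; open, the fingers measure 118 mm over their backs; the gripper's body (76 mm by 178 mm) begins 60 mm behind the grasp point.
Start: joints at [-1.193, 0.379, 1.734, -0, 1.028, -0.033], TCP at [0.28, -0.642, 0.225] pointing down, gripper open.
Joint ranges: [-2.77, 2.77], [-0.74, 2.19], [0, 2.66], [-1.06, 4.2], [0.31, 2.87], [-3.08, 3.08]. Speed limits (rad/s): [1.89, 1.89, 2.39, 3.14, 3.14, 3.14].

## Interface

Orientations are given as [roll, pitch, yaw] about the fixed x, y, z axes, in that order (R = Rz(yaw) Ry(pitch) Rx(roll)).
In Python, from plant import bot, optics, workorder gives the robot as it stands. The module is installed in compiled form; this text tells all that it offers.
- The arm moves only by the tool servo_tool, never from a script. Its argument "motion" is a list that holds one entry, the list of rows, each a list of 7 numbers: the shift along the tool's x, y, z in mm, then the turn, a rotation vector about the tool's x, y, z in degrees, then the finger opening in mm, from 0 to 91.2. In form: [[[x, y, z, ax, ay, az, claw], ...]]. A call has 1 to 12 rows; each row is the pose to reach, as a shift and turn from the pose commanded when the call began, along the tool's axes at that moment; what a row does not reach only later rows make up. A row lasts 1/10 s, in which the tool goes at most 50 mm and 8.59 degrees, less where a joint would pass 70% of its speed; a pose out of reach is approached as far as the arm can. A call with a gripper value outside its range is refused whole. The fingers move at their own pace and stop on an object; "squeeze" is the grip in N (left out, the last holds). Time passes only in rows, so rows that repeat a pose let the fingers close. It gives the time, the measured TCP pose, the force, the opening and the grip force at its end, in the units of the state.
- bot.state(): the state, without advancing time (a new reading comes with each control period).
- optics.snapshot(name): name is "side" or "top" or "wrist"; returns the picture (400x640x3 uint8, red, green, blue); there is no depth.
- optics.camera_info(name): a dict with "intrinsics" (3x3 intrinsics, pixels), "origin" and "orientation" of the camera in the world; the wrist camera has in their place "tool_from_camera" (4x4, takes a point from camera to tool coordinates, whose origin is the TCP and whose axes are the flange's). Camera axes: x right, y down, z forward; pixel columns grow to the right and rows downward; lengths in m; the calibration is good to about 2 mm. A picture is of the moment at which its call begins: read the wrist's pose just before it. camera_info takes no time and is no camera call.
- workorder.job_done(): hands the job in; it is judged then, once.
The state is a dict: "clock": time; "joint_pos": joint angles; "dq": joint speeds; "joint_efforts": joint torques, N m; "ee_pos": TCP position; "tcp_rot": TCP orientation; "wrist_force": force on the tool from outside, world axes, zero at the start; "wrist_torque": the same for the moment, N m; "opening": finger opening in m; "grasp_force": force on a finger pad.
Only numpy, scipy, OpenCV 4.12 (cv2) and the standard library are available. Lean on these libraries where they do the work, as an engineer would, in place of code of your own. Each camera call takes 0.05 s, during which the arm holds its last target. There are 200 camera calls.

## Task

On the component tester, push the upright tab of the rotary selector round until its pointer points squarely at the diode legend (the round white disc with a triangle and a bar); only then press the test button fully down, let it spring back and move clear. Push the tab from its side, never gripping it between the fingers or pressing on its top, and leave the circuit board, jar and tape roll where they lie.

Things in the scene. Friction and masses are not known exactly. Their poses are not given: they have to be found in the camera images.
- tester: the component tester: flat dark case fixed to the bench (z = 0), 280 mm long (its x), 200 wide (y), top face 50 mm high. Origin at the centre of its underside, z up. Its +x end carries the meter window (frame 6 mm above the top face, x 63 to 133 mm), its -x end the test button (axis at x -108, y 0). The selector's axis is at x -20, y 0
- selector (a joint): turn of the selector about its upright axis, rad, positive counter-clockwise from above; 0 when tab and pointer point along the tester's +x. Stops at -2.3 and +2.3. It starts within 0.25 of 0. Plain friction (about 0.1 N m, some 3 N at the tab; no spring, no clicks): it stays where it is left
- selector_axis (a point): on the selector's axis, at the upper face of its grey disc (92 mm across; upper face 60 mm above the bench, smooth, nothing else stands on it more than 2 mm high)
- selector_tab (a point): middle of the upright aluminium tab, 36 mm from the axis and 76 mm above the bench; it turns with the selector, its x pointing radially outwards. The tab is 20 mm long radially (26 to 46 mm from the axis), 10 mm thick in the turning direction, and stands on the grey disc, from 60 to 92 mm above the bench
- selector_aim (a point): the point 66 mm from the axis along the selector's pointer (a white line from the axis to the tab), 52 mm above the bench; it lies over a legend disc's centre when the selector is set to it
- legend_diode: white legend disc with a black triangle and bar, 34 mm across, 2 thick; origin under its centre, on the tester's top face. Like it are the discs of capacitor (two bars), resistor (one broad bar) and lamp (ring). The four lie 66 mm from the selector's axis at +50, -50, +100 and -100 degrees from the tester's +x; which sign is where changes each run
- test_button (a joint): travel of the test button, m: 0 up, 0.006 fully down; a spring lifts it again, about 4 N holds it fully down
- test_button_top (a point): centre of the top of the test button (black round cap 26 mm across), 72 mm above the bench when up; its grey housing, 42 mm across, ends 62 mm above the bench. Pressed straight down
- circuit_board: loose green circuit board, 100 x 70 mm, 22 mm high over its parts, left of the tester; origin under its centre; leave it alone
- flux_jar: loose jar, 48 mm across, 50 mm high, right of the tester; origin under its centre; leave it alone
- tape_roll: loose black tape roll lying flat, 72 mm across, 18 mm high, right of the tester; origin under its centre; leave it alone

How it is judged:
On the way, in this order (a step that is already met when the one before it is completed fails the run):
1. the selector rests pointing at the diode legend (horizontal distance between selector_aim and legend_diode below 0.009 m and velocity of joint selector between -0.1 and 0.1 rad/s), for 0.2 s.
2. the test button is pressed down (horizontal distance between selector_aim and legend_diode below 0.009 m and value of joint test_button above 0.0045 m), for 0.05 s.
At the end, for the whole second after the job is handed in: the aim point of the selector lies within 9 mm (about 8 degrees) of the diode legend's centre, seen from above, and is at rest; the test button has been pressed at least 4.5 mm down after that and is up again (less than 1.5 mm down); the three loose things are within 20 mm of where they lay (all of step 1 and value of joint test_button below 0.0015 m and distance of each of circuit_board, flux_jar, tape_roll from where it was at the start of the episode below 0.02 m); the robot touches nothing.
It fails at once if the test button is pressed while the selector is not at the diode legend (value of joint test_button above 0.003 m and not (horizontal distance between selector_aim and legend_diode below 0.009 m)).
It fails at once if the tab is pinched between the fingers or pushed down on instead of pushed from its side (x of the grasp point in the frame of selector_tab between -0.018 and 0.018 m and y of the grasp point in the frame of selector_tab between -0.009 and 0.009 m and contact force between the fingers and selector above 0.5 N).
It fails at once if a loose thing is lifted, carried or knocked away (distance of any of circuit_board, flux_jar, tape_roll from where it was at the start of the episode above 0.02 m).
It also fails if it takes over 48 s, if anything falls off the work surface, if the arm or the gripper's body presses on something with over 40 N, if the wrist force passes 120 N, or if a joint passes its speed limit or range.

## Working session

There is one attempt and no reset: what is moved stays moved. The work goes in short steps, Python scripts to look and compute and a tool call to move; the robot and the scene stay as the last step left them, time stands still between calls to the robot, and variables do not carry over. Pictures are saved under pics/ and viewed, at most 10 in all, crops included, and the job is handed in when it is done.

Besides the shell and the picture viewer there is one more tool, called after ">>>" by a JSON object that holds its "op" and its "data". servo_tool: Moves the arm, as the interface text tells. Its arguments: {"type":"object","properties":{"motion":{"type":"array"},"squeeze":{"type":"number"}},"required":["motion"]}

```bash
mkdir -p pics
python3 - <<'E'
from plant import bot, optics
import cv2
print(bot.state())
for n in("top","side"):
    print(n,optics.camera_info(n))
    cv2.imwrite(f"pics/{n}0.png",optics.snapshot(n)[:,:,::-1])
print(optics.camera_info("wrist"),bot.finger_overhang)
E
```

```text
{'clock': 0.0, 'joint_pos': array([-1.19332368e+00,  3.79390099e-01,  1.73480270e+00, -1.98288147e-05,
        1.02850897e+00, -3.33144747e-02]), 'dq': array([-0.00035212, -0.00143361, -0.00065155,  0.00099544, -0.00084285,
       -0.00106604]), 'joint_efforts': array([ 2.97690909e-03, -7.63718319e+01, -4.34369659e+01,  6.50295778e-02,
        4.23778966e-02, -1.32170144e-04]), 'ee_pos': array([ 0.27936575, -0.64140084,  0.22429031]), 'tcp_rot': array([-3.14048359e+00, -1.99794146e-05,  4.10797355e-01]), 'wrist_force': array([-0.19462749,  0.20094114,  0.10931523]), 'wrist_torque': array([-0.04671289, -0.00313315, -0.00800068]), 'grasp_force': 0.0, 'opening': 0.09116250624796306}
top {'intrinsics': array([[398.50696632,   0.        , 319.33108878],
       [  0.        , 398.50696632, 202.5017904 ],
       [  0.        ,   0.        ,   1.        ]]), 'origin': array([0.59054168, 0.02192152, 0.84553158]), 'orientation': array([-3.08562552,  0.01700702, -1.57138744])}
side {'intrinsics': array([[390.36243283,   0.        , 321.04860593],
       [  0.        , 390.36243283, 199.09686009],
       [  0.        ,   0.        ,   1.        ]]), 'origin': array([0.26184582, 0.72313479, 0.5988597 ]), 'orientation': array([-2.15927843e+00, -2.30910713e-03, -2.66712428e+00])}
{'intrinsics': array([[276.18719191,   0.        , 315.82628115],
       [  0.        , 276.18719191, 199.83705745],
       [  0.        ,   0.        ,   1.        ]]), 'tool_from_camera': array([[ 7.66345361e-05, -9.63702767e-01, -2.66977472e-01,
         7.53473457e-02],
       [ 9.99999690e-01,  2.82999457e-04, -7.34492116e-04,
         2.57141556e-04],
       [ 7.83386564e-04, -2.66977333e-01,  9.63702491e-01,
        -1.60141909e-01],
       [ 0.00000000e+00,  0.00000000e+00,  0.00000000e+00,
         1.00000000e+00]])} 0.011
```

View pics/top0.png

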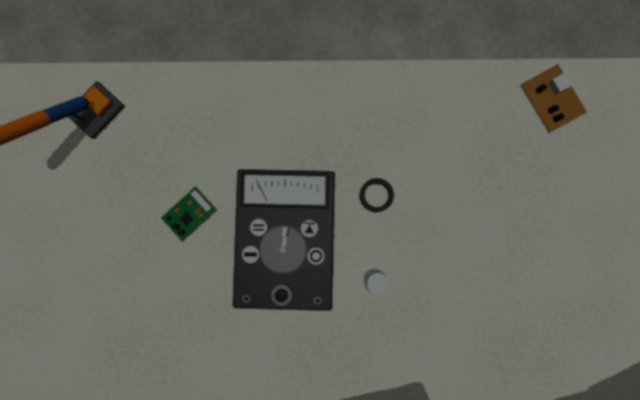

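The tester is seen from above, with the meter at the top. The disc at about (310,229) looks like the diode (-50°), the selector hub is at (283,250) and the button at (281,295). I'll enlarge it to confirm.

Run:
```python
import cv2
i=cv2.imread("pics/top0.png")[160:320,220:350]
i=cv2.convertScaleAbs(i,alpha=1.6)
cv2.imwrite("pics/crop.png",cv2.resize(i,None,fx=3.7,fy=3.7,interpolation=cv2.INTER_CUBIC))
```

```text
(no output)
```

View pics/crop.png

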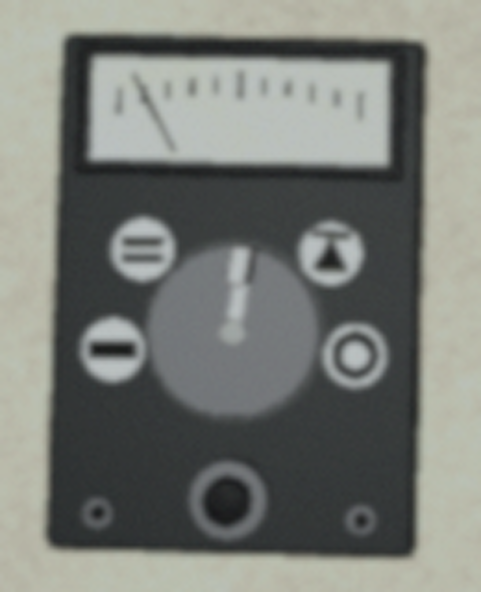

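The diode disc (triangle and bar) is at crop (331,254), at -50°, to the right of the tab. The tab top is near (241,265), the hub at (232,332) and the button at (228,500).

```bash
cat > h.py <<'E'
import numpy as np
from scipy.spatial.transform import Rotation as Ro
from plant import bot, optics
def ray(name,uv,z):
    c=optics.camera_info(name); R=Ro.from_euler('xyz',c["orientation"]).as_matrix(); o=c["origin"]
    d=R@np.linalg.inv(c["intrinsics"])@[*uv,1]; return o+d*(z-o[2])/d[2]
E
python3 - <<'E'
from h import *
from scipy.optimize import least_squares
cr=lambda u,v:((u+.5)/3.7-.5+220,(v+.5)/3.7-.5+160)
W={}
for n,p,z in [("cap",(143,250),.052),("dio",(331,254),.052),("res",(113,350),.052),("lamp",(355,356),.052),("btn",(228,500),.072),("ax",(232,332),.061),("tabtop_out",(241,248),.092),("tabtop_in",(239,282),.092)]:
    W[n]=ray("top",cr(*p),z); print(n,W[n].round(4))
P=lambda a:np.array([-.02+.066*np.cos(np.radians(a)),.066*np.sin(np.radians(a))])
M={"cap":P(50),"dio":P(-50),"res":P(100),"lamp":P(-100),"btn":np.array([-.108,0]),"ax":np.array([-.02,0])}
def T(q,m): c,s=np.cos(q[2]),np.sin(q[2]); return q[:2]+np.array([[c,-s],[s,c]])@m
r=least_squares(lambda q:np.concatenate([T(q,M[k])-W[k][:2] for k in M]),[.6,.1,0])
q=r.x; print("pose",q,"deg",np.degrees(q[2]),"res mm",(r.fun*1000).round(1))
ax=T(q,M["ax"]);print("axis",ax,"btn",T(q,M["btn"]),"dio",T(q,M["dio"]))
for k in("tabtop_out","tabtop_in"):
    d=W[k][:2]-ax; print(k,np.hypot(*d),np.degrees(np.arctan2(d[1],d[0])-q[2]))
s=bot.state();print(s["ee_pos"],Ro.from_euler('xyz',s["tcp_rot"]).as_matrix().round(4))
E
```

```text
cap [0.5859 0.1571 0.052 ]
dio [0.5837 0.0558 0.052 ]
res [0.5323 0.1728 0.052 ]
lamp [0.5292 0.0429 0.052 ]
btn [0.4563 0.1084 0.072 ]
ax [0.5425 0.1079 0.061 ]
tabtop_out [0.5871 0.1001 0.092 ]
tabtop_in [0.5698 0.101  0.092 ]
pose [ 0.56267486  0.10699767 -0.01959809] deg -1.1228880158771077 res mm [ 0.2  0.   0.4  0.2  0.2 -0.2  0.7 -0.3 -1.6  0.7  0.2 -0.5]
axis [0.5426787  0.10738961] btn [0.4546956  0.10911413] dio [0.58410374 0.05600901]
tabtop_out 0.045043840811184004 -8.207583091459437
tabtop_in 0.027864097353298353 -12.059730404430294
[ 0.27940189 -0.64144481  0.22438834] [[ 9.168e-01  3.994e-01 -4.000e-04]
 [ 3.994e-01 -9.168e-01  9.000e-04]
 [ 0.000e+00 -1.000e-03 -1.000e+00]]
```

```bash
cat >> h.py <<'E'
ax=np.array([.5427,.1074]); q=-1.12; btn=np.array([.4551,.1090])
def tabpose(phi,off,r=.036):  # phi deg relative to tester; off along +tangent
    a=np.radians(phi+q); return ax+r*np.array([np.cos(a),np.sin(a)])+off*np.array([-np.sin(a),np.cos(a)]), phi+q
def go(p,z,yaw):
    s=bot.state(); R=Ro.from_euler('xyz',s["tcp_rot"])
    G=Ro.from_euler('xyz',[np.pi,0,np.radians(yaw)])
    d=R.inv().apply(np.array([*p,z])-s["ee_pos"])*1000
    return d.round(1),np.degrees((R.inv()*G).as_rotvec()).round(2)
E
python3 - <<'E'
from h import *
p,y=tabpose(-10,.034); print(p,y,go(p,.15,y))
E
```

```text
[0.58458151 0.13381854] -11.120000000000001 (array([ 589.4, -588.8,   75. ]), array([-5.000e-02,  2.000e-02,  3.466e+01]))
```

>>> {"op": "servo_tool", "data": {"motion": [[[589,-589,40,0,0,34.7,0],[589,-589,40,0,0,34.7,0],[589,-589,40,0,0,34.7,0],[589,-589,40,0,0,34.7,0],[589,-589,40,0,0,34.7,0],[589,-589,40,0,0,34.7,0],[589,-589,40,0,0,34.7,0],[589,-589,40,0,0,34.7,0],[589,-589,40,0,0,34.7,0],[589,-589,40,0,0,34.7,0],[589,-589,40,0,0,34.7,0],[589,-589,40,0,0,34.7,0]]], "squeeze": 20}}

```text
clock: 1.3
ee_pos: [0.4991, -0.082, 0.1961]
tcp_rot: [3.142, -0.0, -0.195]
wrist_force: [0.5, 0.3, 0.5]
opening: 0.0007
grasp_force: 0.0
```

Run:
```python
from h import *
p,y=tabpose(-10,.034); print(bot.state()["ee_pos"],go(p,.15,y))
```

```text
[ 0.49906608 -0.08198417  0.19612334] (array([  42.1, -228.3,   46.1]), array([ 0.  , -0.01, -0.05]))
```

>>> {"op": "servo_tool", "data": {"motion": [[[41,-227,46,0,0,0,0],[41,-227,46,0,0,0,0],[41,-227,46,0,0,0,0],[41,-227,46,0,0,0,0],[41,-227,46,0,0,0,0],[41,-227,46,0,0,0,0],[41,-227,46,0,0,0,0],[41,-227,46,0,0,0,0],[41,-227,46,0,0,0,0]]]}}

```text
clock: 2.2
ee_pos: [0.5828, 0.1297, 0.1504]
tcp_rot: [3.142, -0.0, -0.196]
wrist_force: [-0.3, 0.1, 1.4]
opening: 0.0005
grasp_force: 0.0
```

Run:
```python
from h import *
import cv2
p,y=tabpose(-10,.034); print(bot.state()["ee_pos"],go(p,.079,y))
i=optics.snapshot("wrist")[:,:,::-1]; cv2.imwrite("pics/w1.png",i)
```

```text
[0.58280543 0.12971174 0.15039897] (array([ 0.9, -4.4, 71.4]), array([ 0.  , -0.01, -0.11]))
```

View pics/w1.png

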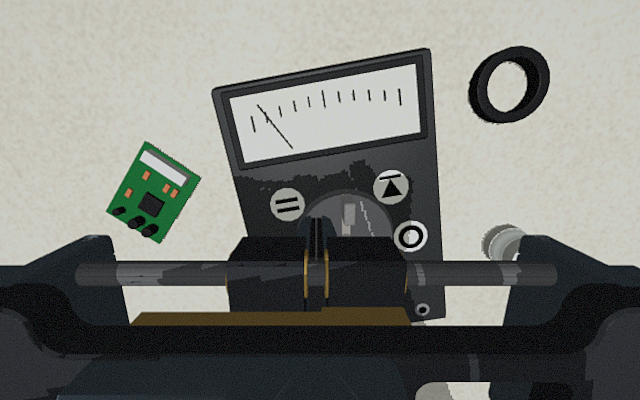

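The fingers hang at about (316,240), left of the tab at (348,215). The line at (367,218) is unclear, so I'll zoom in.

Run:
```python
from h import *
import cv2
i=cv2.imread("pics/w1.png")[160:260,260:440]
cv2.imwrite("pics/w1c.png",cv2.resize(i,None,fx=4.4,fy=4.4,interpolation=cv2.INTER_CUBIC))
c=optics.camera_info("wrist");s=bot.state();T=np.eye(4);T[:3,:3]=Ro.from_euler('xyz',s["tcp_rot"]).as_matrix();T[:3,3]=s["ee_pos"]
C=np.linalg.inv(T@c["tool_from_camera"])
def pr(p): v=c["intrinsics"]@(C@[*p,1])[:3]; return (v[:2]/v[2]).round(0)
for n,p in [("axis",(*ax,.06)),("tabtop",(*tabpose(-10,0)[0],.092)),("tabbot",(*tabpose(-10,0)[0],.06)),("dio",(*tabpose(-50,0,.066)[0],.052))]+[("L%d"%r,(*tabpose(-10,0,r/1000)[0],.06)) for r in (10,26)]: print(n,pr(p), (pr(p)-[260,160])*4.4)
```

```text
axis [346. 240.] [378.4 352. ]
tabtop [351. 216.] [400.4 246.4]
tabbot [347. 205.] [382.8 198. ]
dio [391. 188.] [576.4 123.2]
L10 [346. 231.] [378.4 312.4]
L26 [347. 215.] [382.8 242. ]
```

View pics/w1c.png

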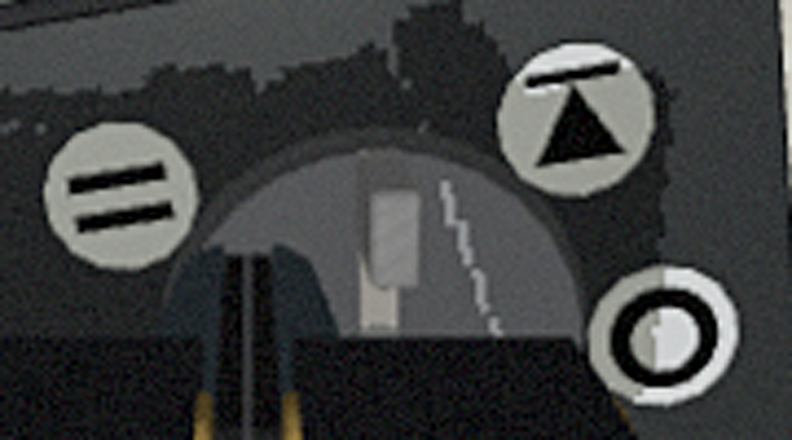

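The line at (367,218) is only light through the finger gap. The tab top and diode disc sit within about 1-2 px of where I predicted, so I'm descending beside the tab.

>>> {"op": "servo_tool", "data": {"motion": [[[1,-2,30,0,0,0,0],[1,-2,60,0,0,0,0],[1,-2,71,0,0,0,0],[1,-2,71,0,0,0,0],[1,-2,71,0,0,0,0],[1,-2,71,0,0,0,0]]]}}

```text
clock: 2.85
ee_pos: [0.5852, 0.1325, 0.0806]
tcp_rot: [-3.141, -0.002, -0.195]
wrist_force: [-0.2, -0.7, 0.4]
opening: 0.0002
grasp_force: 0.0
```

Run:
```python
from h import *
s=bot.state();print(s["ee_pos"],s["wrist_force"])
for phi in (-10,-18,-26,-34,-42,-47,-50):
  p,y=tabpose(phi,.0185); print(phi,*go(p,.079,y))
```

```text
[0.58522215 0.13253709 0.08057426] [-0.2072387  -0.66041615  0.38241401]
-10 [-0.9 14.4  1.6] [-0.04 -0.1  -0.05]
-18 [ 1.4 19.6  1.6] [-0.05 -0.1   7.95]
-26 [ 2.8 25.   1.6] [-0.05 -0.09 15.95]
-34 [ 3.6 30.6  1.6] [-0.06 -0.09 23.95]
-42 [ 3.5 36.3  1.6] [-0.07 -0.09 31.95]
-47 [ 3.  39.8  1.6] [-0.07 -0.08 36.95]
-50 [ 2.6 41.8  1.6] [-0.07 -0.08 39.95]
```

>>> {"op": "servo_tool", "data": {"motion": [[[0,7,1,0,0,0,0],[0,12,1,0,0,0,0],[0,14,1,0,0,0,0],[0.3,17,1,0,0,4,0],[1.4,19.6,1,0,0,8,0],[2.2,22.3,1,0,0,12,0],[2.8,25,1,0,0,16,0],[3.2,27.8,1,0,0,20,0],[3.6,30.6,1,0,0,24,0],[3.6,33.5,1,0,0,28,0],[3.5,36.3,1,0,0,32,0],[3.5,36.3,1,0,0,32,0]]]}}

```text
clock: 4.05
ee_pos: [0.5809, 0.096, 0.0784]
tcp_rot: [-3.141, -0.0, -0.755]
wrist_force: [-0.4, 0.4, 0.1]
opening: 0.0005
grasp_force: 0.2
```

Run:
```python
from h import *
import cv2
s=bot.state();print(s["ee_pos"],s["tcp_rot"],s["wrist_force"])
for phi in (-42,-47,-50):
  p,y=tabpose(phi,.0185); print(phi,*go(p,.079,y))
a=optics.snapshot("top")[160:320,220:350,::-1]; b=optics.snapshot("wrist")[100:300,200:460,::-1]
a=cv2.resize(cv2.convertScaleAbs(a,alpha=1.6),(325,400));b=cv2.resize(b,(468,360));b=cv2.copyMakeBorder(b,0,40,0,0,0)
cv2.imwrite("pics/p1.png",np.hstack([a,b]))
```

```text
[0.58086097 0.09600815 0.07837268] [-3.14125288e+00 -1.34116448e-04 -7.54819735e-01] [-0.39918564  0.39050555  0.12725222]
-42 [ 0.4 -0.7 -0.6] [-0.02 -0.01 -0.13]
-47 [ 1.8  2.5 -0.6] [-0.02 -0.01  4.87]
-50 [ 2.6  4.5 -0.6] [-0.02 -0.01  7.87]
```

View pics/p1.png

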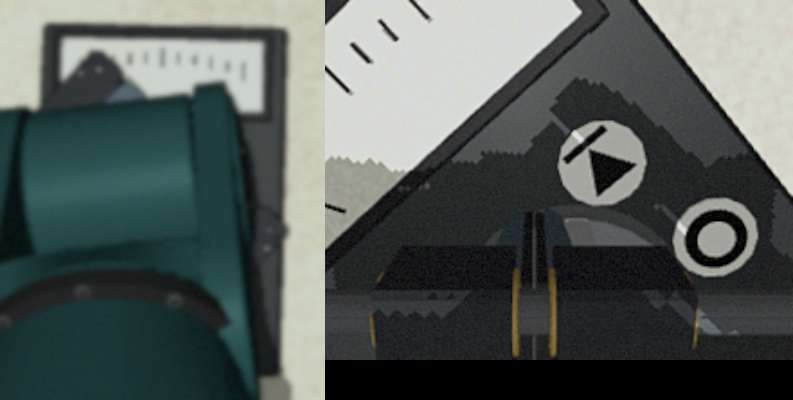

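The tab is hidden behind the gripper in both views. I'll push a bit further, to about -46°, then back off, rise and look.

>>> {"op": "servo_tool", "data": {"motion": [[[0.8,0.8,0,0,0,2,0],[1.5,1.8,0,0,0,4,0],[1.5,1.8,0,0,0,4,0],[1.5,-6,0,0,0,4,0],[1.5,-15,0,0,0,4,0],[1.5,-15,-40,0,0,4,0],[1.5,-15,-70,0,0,4,0],[1.5,-40,-70,0,0,4,0],[1.5,-40,-70,0,0,4,0],[1.5,-40,-70,0,0,4,0],[1.5,-40,-70,0,0,4,0]]]}}

```text
clock: 5.25
ee_pos: [0.6085, 0.1242, 0.1474]
tcp_rot: [3.14, 0.001, -0.823]
wrist_force: [0.7, -0.8, 0.3]
opening: 0.0006
grasp_force: 0.0
```

```bash
cat >> h.py <<'E'
def wproj():
    c=optics.camera_info("wrist");s=bot.state();T=np.eye(4);T[:3,:3]=Ro.from_euler('xyz',s["tcp_rot"]).as_matrix();T[:3,3]=s["ee_pos"]
    C=np.linalg.inv(T@c["tool_from_camera"])
    def pr(p): v=c["intrinsics"]@(C@[*p,1])[:3]; return v[:2]/v[2]
    return pr
E
python3 - <<'E'
from h import *
import cv2
s=bot.state();print(s["ee_pos"],s["tcp_rot"])
pr=wproj(); b=optics.snapshot("wrist")[:,:,::-1]
o=np.array([240,140]);b=cv2.resize(b[140:280,240:440],None,fx=4,fy=4,interpolation=cv2.INTER_CUBIC)
f=lambda p:((pr(p)-o+.5)*4-.5).round(0)
print("dio",f((*tabpose(-50,0,.066)[0],.052)))
for a in(-40,-45,-50): print(a,"tabtop in/out",f((*tabpose(a,0,.026)[0],.092)),f((*tabpose(a,0,.046)[0],.092)))
cv2.imwrite("pics/p2.png",b)
E
```

```text
[0.60852293 0.12422424 0.14735605] [ 3.14027357e+00  7.92502076e-04 -8.22591073e-01]
dio [580. 121.]
-40 tabtop in/out [579. 344.] [575. 252.]
-45 tabtop in/out [589. 343.] [595. 251.]
-50 tabtop in/out [600. 343.] [614. 251.]
```

View pics/p2.png

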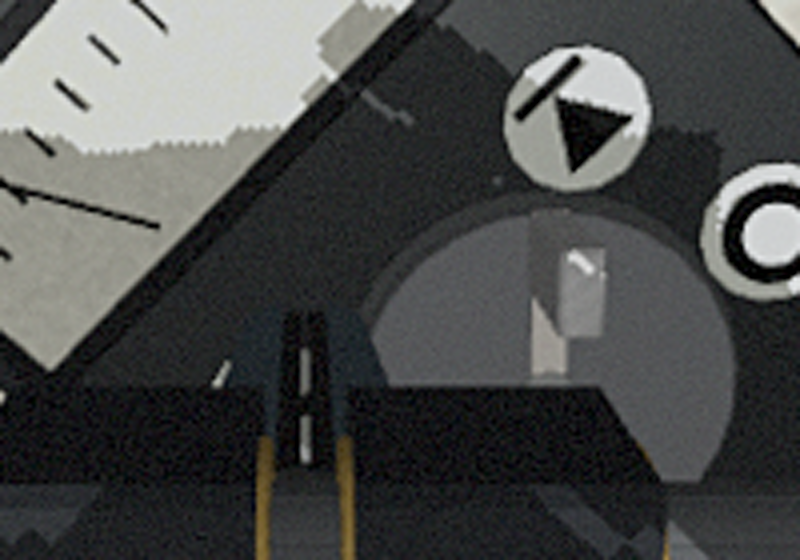

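The tab reads about -43.5° (its top edge runs (587,250) to (581,337) and the diode is at (578,118)). About 6.5° is left to push.

Run:
```python
from h import *
for phi,off,z in ((-44,.034,.14),(-44,.034,.079),(-44,.0175,.079),(-47,.0175,.079),(-50,.0175,.079),(-50,.034,.079),(-50,.034,.147),(-50,.06,.147)):
  p,y=tabpose(phi,off); print(phi,off,*go(p,z,y))
```

```text
-44 0.034 [ 2.3 24.4  7.5] [ 0.07  0.04 -2.03]
-44 0.034 [ 2.3 24.3 68.5] [ 0.07  0.04 -2.03]
-44 0.0175 [ 2.9 40.8 68.5] [ 0.07  0.04 -2.03]
-47 0.0175 [ 3.8 42.6 68.5] [0.07 0.04 0.97]
-50 0.0175 [ 4.7 44.6 68.5] [0.07 0.04 3.97]
-50 0.034 [ 5.8 28.1 68.5] [0.07 0.04 3.97]
-50 0.034 [ 5.8 28.2  0.5] [0.07 0.04 3.97]
-50 0.06 [7.6 2.3 0.4] [0.07 0.04 3.97]
```

>>> {"op": "servo_tool", "data": {"motion": [[[2,22,8,0,0,-2,0],[2,22,8,0,0,-2,0],[2,22,40,0,0,-2,0],[2,22,68,0,0,-2,0],[2,22,68,0,0,-2,0],[2,22,68,0,0,-2,0],[3,32,68,0,0,-2,0],[3,38,68,0,0,-2,0],[3,40.8,68,0,0,-2,0],[3.4,41.7,68,0,0,-0.5,0],[3.8,42.6,68,0,0,1,0]]]}}

```text
clock: 6.4
ee_pos: [0.5811, 0.0927, 0.0807]
tcp_rot: [-3.14, -0.001, -0.843]
wrist_force: [0.7, 2.4, 1.2]
opening: 0.0005
grasp_force: 1.2
```

Run:
```python
from h import *
s=bot.state();print(s["ee_pos"],s["wrist_force"])
for phi,off,z in ((-47,.0175,.079),(-50,.0175,.079),(-50,.034,.079),(-50,.034,.147),(-50,.06,.147)):
  p,y=tabpose(phi,off); print(phi,off,*go(p,z,y))
```

```text
[0.58105817 0.09267906 0.0807472 ] [0.69317016 2.38945512 1.17900633]
-47 0.0175 [-0.6  1.2  1.7] [-0.07 -0.03 -0.19]
-50 0.0175 [0.3 3.1 1.7] [-0.07 -0.03  2.81]
-50 0.034 [  1.1 -13.3   1.8] [-0.07 -0.03  2.81]
-50 0.034 [  1.2 -13.4 -66.2] [-0.07 -0.03  2.81]
-50 0.06 [  2.4 -39.4 -66.2] [-0.07 -0.03  2.81]
```

>>> {"op": "servo_tool", "data": {"motion": [[[0.4,1,0,0,0,1.5,0],[0.8,2,0,0,0,3,0],[0.8,2,0,0,0,3,0],[0.8,2,0,0,0,3,0],[0.8,2,0,0,0,3,0],[1,-6,0,0,0,3,0],[1,-14,0,0,0,3,0],[1,-14,-35,0,0,3,0],[1,-14,-66,0,0,3,0],[2,-40,-66,0,0,3,0],[2,-40,-66,0,0,3,0],[2,-40,-66,0,0,3,0]]]}}

```text
clock: 7.6
ee_pos: [0.6115, 0.1182, 0.1456]
tcp_rot: [3.141, 0.0, -0.892]
wrist_force: [0.4, -0.0, -0.4]
opening: 0.0006
grasp_force: 0.0
```

Run:
```python
from h import *
import cv2
s=bot.state();print(s["ee_pos"],s["tcp_rot"])
pr=wproj(); b=optics.snapshot("wrist")[:,:,::-1]
o=np.array([240,140]);b=cv2.resize(b[140:280,240:440],None,fx=4,fy=4,interpolation=cv2.INTER_CUBIC)
f=lambda p:((pr(p)-o+.5)*4-.5).round(0)
print("dio",f((*tabpose(-50,0,.066)[0],.052)))
for a in(-45,-50,-55): print(a,"tabtop in/out",f((*tabpose(a,0,.026)[0],.092)),f((*tabpose(a,0,.046)[0],.092)))
cv2.imwrite("pics/p3.png",b)
```

```text
[0.61152242 0.11817269 0.14564413] [ 3.14070749e+00  4.66075101e-04 -8.92264591e-01]
dio [564. 132.]
-45 tabtop in/out [585. 357.] [583. 265.]
-50 tabtop in/out [596. 357.] [603. 264.]
-55 tabtop in/out [607. 357.] [623. 265.]
```

View pics/p3.png

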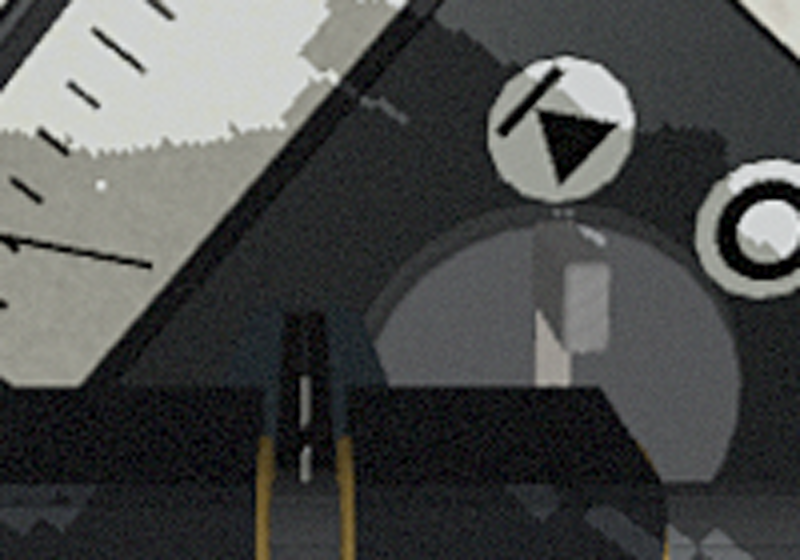

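The tab is now at about -46.5°. The pointer at x≈553 against the diode at (562,129) gives an error of about 3-4 mm, well inside 9 mm. Next is the button.

Run:
```python
from h import *
print(go([.456,.109],.145,-51),go([.456,.109],.0765,-51))
```

```text
(array([-90.4, 126.3,   0.6]), array([ 0.08,  0.05, -0.14])) (array([-90.3, 126.2,  69.1]), array([ 0.08,  0.05, -0.14]))
```

>>> {"op": "servo_tool", "data": {"motion": [[[-30,42,0,0,0,0,0],[-60,84,0,0,0,0,0],[-90,126,0,0,0,0,0],[-90,126,0,0,0,0,0],[-90,126,0,0,0,0,0],[-90,126,25,0,0,0,0],[-90,126,45,0,0,0,0],[-90,126,54,0,0,0,0],[-90,126,54,0,0,0,0],[-90,126,54,0,0,0,0]]]}}

```text
clock: 8.65
ee_pos: [0.4578, 0.1089, 0.0925]
tcp_rot: [-3.141, -0.0, -0.893]
wrist_force: [-0.5, 0.0, -0.3]
opening: 0.0001
grasp_force: 0.0
```

Run:
```python
from h import *
s=bot.state();print(s["ee_pos"],s["tcp_rot"],s["wrist_force"],go([.456,.109],.083,-51))
```

```text
[0.45782962 0.10893177 0.0924978 ] [-3.14147284e+00 -6.43249021e-05 -8.93101724e-01] [-0.51345781  0.02971226 -0.25751844] (array([-1.2,  1.4,  9.5]), array([-0.01, -0.  , -0.17]))
```

>>> {"op": "servo_tool", "data": {"motion": [[[-1,1.4,8,0,0,0,0],[-1,1.4,12,0,0,0,0],[-1,1.4,15.5,0,0,0,0],[-1,1.4,16,0,0,0,0],[-1,1.4,16,0,0,0,0],[-1,1.4,16,0,0,0,0]]]}}

```text
clock: 9.25
ee_pos: [0.4558, 0.1089, 0.0769]
tcp_rot: [-3.141, -0.0, -0.893]
wrist_force: [-5.2, -0.6, 20.7]
opening: 0.0004
grasp_force: 10.4
```

20.7 N upward at TCP z 0.0769, so the button is fully down. I'm releasing it and moving clear.

>>> {"op": "servo_tool", "data": {"motion": [[[0,0,0,0,0,0,0],[0,0,-10,0,0,0,0],[0,0,-40,0,0,0,0],[0,0,-80,0,0,0,0],[0,0,-120,0,0,0,0],[50,-50,-120,0,0,0,0],[50,-50,-120,0,0,0,0],[50,-50,-120,0,0,0,0],[50,-50,-120,0,0,0,0]]]}}

```text
clock: 10.15
ee_pos: [0.5252, 0.1011, 0.1958]
tcp_rot: [3.141, 0.001, -0.893]
wrist_force: [-0.7, 0.2, -0.2]
opening: 0.0006
grasp_force: 0.0
```

Run:
```python
from h import *
import cv2
print(bot.state()["ee_pos"],bot.state()["wrist_force"],wproj()((*tabpose(-50,0,.066)[0],.052)))
cv2.imwrite("pics/f.png",optics.snapshot("wrist")[:,:,::-1])
```

```text
[0.52515803 0.10108643 0.19575167] [-0.69714314  0.19744645 -0.17758631] [299.04882289 126.44921171]
```

View pics/f.png

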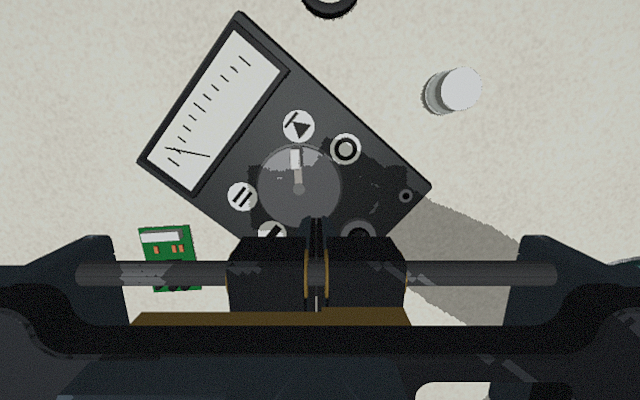

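The pointer runs from the hub at (299,188) through the tab at (297,160) towards the diode disc at (299,126). It is only about 3-4° off and the arm is clear, so I'm handing in.

```bash
python3 -c "
from plant import workorder
print(workorder.job_done())"
```

```text
the job is handed in; nothing more can be done
None
```

The selector was pushed to the diode legend (about 3–4° off, inside the 8° limit), then the test button was pressed to its stop and released, the arm moved clear, and the job was handed in at about 10 s; no verdict came back.

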